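Pot through the return-box flap

ROBOT

A 7-joint arm with a two-finger parallel gripper is mounted at the origin on the work surface. World frame = base frame: x ahead of the robot, y to its left, z up, the work surface at z = 0. Lengths are in m, angles in rad, forces in N, time in s.
With the tool pointing down it reaches from about 0.35 to 0.9 m from the base axis. Payload 7.2 kg.
Tool frame: the origin (TCP) lies at the very end of the fingers, on their centre line; the grasp point (between the pads) lies 19 mm behind it (robot.grip_depth is the z of the grasp point in the tool frame, in m); z points along the fingers, y is the line along which they close (so a half turn about z gives the same grasp; the last joint's range is limited). The gripper opens to 85 mm and grips with 20 to 120 N. Pads are 22 mm wide; open, the fingers measure 114 mm over their backs; the gripper's body (76 mm by 85 mm) begins 54 mm behind the grasp point. The pads swing forward as they close: fully open they stand 13 mm farther back than shut.
Start: joints at [-1.328, 0.411, -0.013, 1.596, 0.006, 1.134, -0.082], TCP at [0.191, 0.595, 0.231] pointing down, gripper open.
Joint ranges: [-2.95, 2.95], [-0.29, 1.99], [-1.47, 1.44], [0.14, 2.54], [-1.03, 4.17], [0.13, 1.85], [-2.86, 2.86]. Speed limits (rad/s): [2.39, 2.39, 3.01, 3.01, 3.14, 3.14, 3.14].

INTERFACE

Orientations are given as a rotation vector (axis times angle).
In Python, from plant import robot gives the robot as it stands.
- The arm moves only by the tool drive_tool, never from a script. Its argument "moves" is a list of rows, each an object with "grip": the opening, from -1 (shut) to 1 (fully open); "linear": the shift along the tool's x, y, z as a fraction of full scale, a list of three; "turn": the turn about the tool's z as a fraction of full scale. In form: [{"grip": grip, "linear": [x, y, z], "turn": turn}, ...]. A call has 1 to 20 rows; each row shifts and turns the commanded pose from where the row before left it, along the tool's axes as they then stand; what a row does not reach is not made up. Full scale, the value 1, is 2.5 cm for a shift and 6 degrees for a turn. A row lasts 1/10 s, in which the tool goes at most 50 mm and 8.59 degrees, less where a joint would pass 70% of its speed; a pose out of reach is approached as far as the arm can. A call with a number of a shift or a turn outside -1 to 1 is refused whole. A call with a gripper value outside its range is refused whole. The fingers move at their own pace and stop on an object; "grip_force" is the grip in N (left out, the last holds). Time passes only in rows, so rows that do not move let the fingers close. It gives the time, the measured TCP pose, the force, the opening and the grip force at its end, in the units of the state.
- robot.read_state(): the state, without advancing time (a new reading comes with each control period).
- robot.camera(name): name is "side" or "top"; returns a dict with "img" (400x640x3 uint8, red, green, blue), "intrinsics" (3x3 intrinsics, pixels), "R" (3x3) and "t" (3): a world point X has camera coordinates R X + t. Camera axes: x right, y down, z forward; pixel columns grow to the right and rows downward; lengths in m; the calibration is good to about 2 mm. A picture is of the moment at which its call begins. There is no depth.
- robot.hand_in(): hands the job in; it is judged then, once.
The state is a dict: "time": time; "joint_pos": joint angles; "qvel": joint speeds; "joint_efforts": joint torques, N m; "eef_pos": TCP position; "tcp_rot": TCP orientation; "wrist_force": force on the tool from outside, world axes, zero at the start; "torque": the same for the moment, N m; "finger_gap": opening from 0.0 (shut) to 1.0 (fully open); "finger_force": force on a finger pad.
Only numpy, scipy, OpenCV 4.12 (cv2) and the standard library are available. Lean on these libraries where they do the work, as an engineer would, in place of code of your own. Each camera call takes 0.05 s, during which the arm holds its last target. There are 200 camera calls.

TASK

Send the small square pot into the return box. Swing the box's self-closing flap inward with one finger and, while that finger keeps it open, push the pot along its lane and through the gateway with the other finger until it drops into the bin. The flap must not touch the pot, the pot must not be lifted, nothing else may be disturbed, and at the end the flap has swung shut again.

Things in the scene. Friction and masses are not known exactly. Their poses are not given: they have to be found in the camera images.
- return_box: Return box nailed from pallet boards, fixed to the bench (place and yaw vary). Origin: at bench level under the gateway, on the lane's centre line; x = pushing direction (deck, gateway, bin), y to the left of it, z up. Box coordinates in mm below. Raised deck: top at z 90, x -151 to its drop edge at x 4, y -75 to 125
- lane (a point): Point on the deck, on the lane's centre line, at box (-80, 0, 90). The lane lies between two battens 12 high on the deck: inner faces at box y -31 and 31, outer faces at y -41 and 41, from x -142 to -18
- gate_mid (a point): Middle of the gateway at deck level, box (0, 25, 90). Two posts 50 tall on the deck (tops at z 140), x -20 to 4, flank it: the hinge post at y 97 to 125, the other at y -75 to -47. The gateway has nothing over it: fingers can enter from above
- bin_floor (a point): Middle of the bin's inner floor, box (90, 25, 10). Open-topped bin behind the gateway: inside x 4 to 175, y -65 to 115, walls up to z 120; the pot drops 80 mm from the deck edge
- flap (a joint): Upright plywood flap that closes the gateway: 140 long, 46 high (z 92 to 138), 6 thick, about box x = 0, from its vertical hinge pin (y 95) to its free edge (y -45). 0 = shut; grows as it swings in over the bin (box +x), up to 1.7 rad; never outward. Spring shuts it: 0.12 N m when shut, 0.16 at 1.4 rad, damping 0.04 N m s/rad
- flap_edge (a point): middle of the flap's free vertical edge, 25 mm above deck height; 140 mm from the pin
- flap_hinge (a point): point on the flap's hinge pin (fixed to the box), 25 mm above deck height
- pot: empty square black plastic pot, 52 x 52 mm outside (rim 55), 50 tall, wall 3, about 60 g, open side up, standing in the lane on the deck, square to it within a few degrees. Origin: centre of its underside
- pot_center (a point): centre of the pot, 25 mm above its underside
- vase: glass propagation vase, 84 mm across, 140 tall, stands on the bench beside the box; leave alone. Origin: centre of underside
- saucer: white ceramic drainage saucer, 120 mm across, 22 tall, on the bench beside the box; leave alone. Origin: centre of underside
- spray_bottle: upright plastic spray bottle with press-button top, 72 mm across, 187 tall, to the right of the deck; leave alone. Origin: centre of underside
- trowel: steel trowel with green grip, 300 mm long along its x, 64 wide, lying to the left of the box; leave alone. Origin: between grip and blade, at bench level

How it is judged:
By the outcome, as a careful person would: the job done as asked, in the order asked, and still so for the second after the job is handed in, with the robot touching nothing.
It also fails if it takes over 32 s, if anything falls off the work surface, if the arm or the gripper's body presses on something with over 40 N, if the wrist force passes 120 N, or if a joint passes its speed limit or range.

## Working session

There is one attempt and no reset: what is moved stays moved. The work goes in short steps, Python scripts to look and compute and a tool call to move; the robot and the scene stay as the last step left them, time stands still between calls to the robot, and variables do not carry over. Pictures are saved under pics/ and viewed, at most 10 in all, crops included, and the job is handed in when it is done.

Besides the shell and the picture viewer there is one more tool, called after "Emit:" as a command line: name --argument value ..., lists and objects as JSON in quotes. drive_tool: Moves the arm, as the interface text tells. Shift numbers are shares of 2.5 cm and turn numbers shares of 6 degrees, none past 1 either way. Its arguments: {"type":"object","properties":{"moves":{"type":"array"},"grip_force":{"type":"number"}},"required":["moves"]}

```bash
mkdir -p pics; ls; python3 - <<'E'
from plant import robot
import cv2,numpy as np,pickle
d={}
for n in("top","side"):
    c=robot.camera(n);d[n]=c
    cv2.imwrite(f"pics/{n}0.png",c["img"][...,::-1])
    print(n,c["intrinsics"].round(1).tolist(),(-c["R"].T@c["t"]).round(3),c["R"].round(3).tolist())
pickle.dump(d,open("c0.pkl","wb"))
s=robot.read_state();print(s["time"],s["eef_pos"],s["tcp_rot"],s["finger_gap"])
E
```

```text
pics
top [[427.9, 0.0, 321.7], [0.0, 427.9, 195.1], [0.0, 0.0, 1.0]] [0.42  0.118 1.075] [[0.018, -0.999, 0.029], [-0.982, -0.023, -0.188], [0.189, -0.025, -0.982]]
side [[366.0, 0.0, 313.5], [0.0, 366.0, 194.9], [0.0, 0.0, 1.0]] [ 0.287 -0.365  0.799] [[0.834, -0.552, 0.01], [-0.425, -0.653, -0.627], [0.353, 0.519, -0.779]]
0.1 [0.19101032 0.59464087 0.23053482] [-4.86030351e-01 -3.10365575e+00  2.25935582e-03] 1.0012887599477622
```

View pics/top0.png

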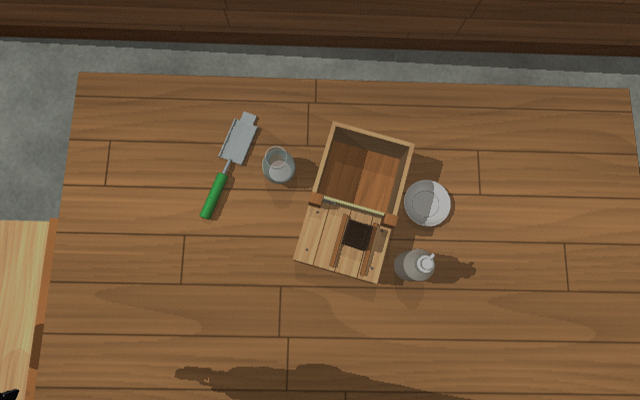

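View pics/side0.png

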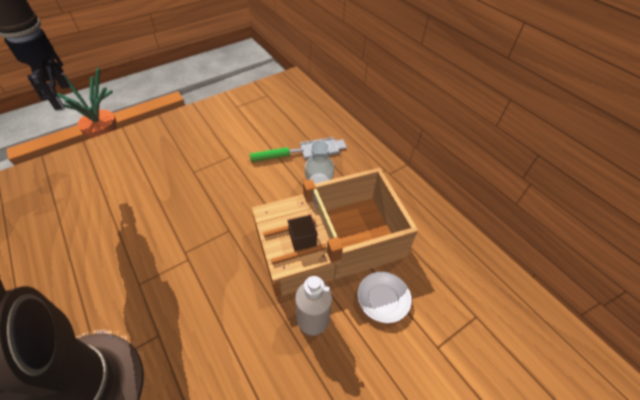

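The top view shows the box (bin upper, deck lower, pot near (357,235)), with the hinge post at (315,200), the other post at (390,220), the bottle at (415,265) and the saucer at (428,203). The side view shows the same scene: pot (302,233), deck left, bottle (313,305). I'll enlarge both.

```bash
python3 - <<'E'
import cv2,numpy as np,pickle
d=pickle.load(open("c0.pkl","rb"))
a=d["top"]["img"][110:295,280:460];b=d["side"]["img"][160:345,240:420]
o=np.hstack([cv2.resize(i[:150 if 0 else 185],None,fx=2.2,fy=2.2*1.4/1.4,interpolation=cv2.INTER_CUBIC) for i in(a,)])
o=cv2.resize(a,None,fx=3.2,fy=3.2,interpolation=cv2.INTER_CUBIC);cv2.imwrite("pics/topc.png",o[...,::-1])
o=cv2.resize(b,None,fx=3.2,fy=3.2,interpolation=cv2.INTER_CUBIC);cv2.imwrite("pics/sidec.png",o[...,::-1])
E
```

```text
(no output)
```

View pics/topc.png

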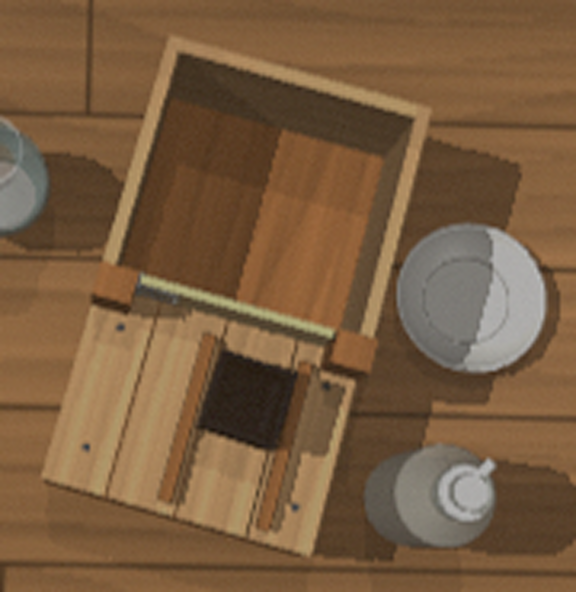

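View pics/sidec.png

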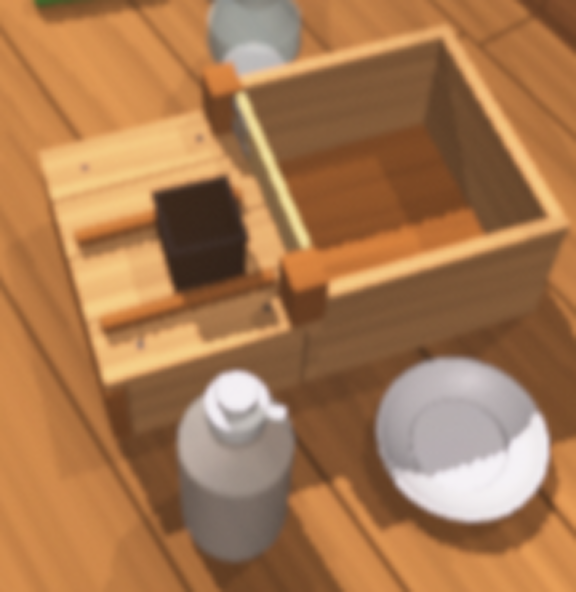

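The crops give clear box features. In the top crop, the deck rear corners are (44,480) and (312,555), the flap ends (140,280) and (332,333), and the pot rim corners (220,352), (298,367), (275,450) and (200,428). In the side crop, the post tops and pot rim are clear. I'll fit the box pose and the pot position.

```bash
cat >h.py <<'E'
import numpy as np,pickle
def ray(c,p,z):
    K=np.array(c["intrinsics"]);R=np.array(c["R"]);o=-R.T@c["t"]
    d=R.T@np.linalg.solve(K,[p[0],p[1],1]);return (o+d*(z-o[2])/d[2])[:2]
def fit(B,W):
    B=np.array(B)/1000;W=np.array(W);b=B.mean(0);w=W.mean(0)
    P=B-b;Q=W-w;th=np.arctan2((P[:,0]*Q[:,1]-P[:,1]*Q[:,0]).sum(),(P*Q).sum())
    R=np.array([[np.cos(th),-np.sin(th)],[np.sin(th),np.cos(th)]]);t=w-R@b
    return th,t,R,((W-(B@R.T+t))*1000).round(1)
E
python3 - <<'E'
from h import *
d=pickle.load(open("c0.pkl","rb"))
of={"top":(280,110),"side":(240,160)}
P={"top":[((44,480),90,(-151,125)),((312,555),90,(-151,-75)),((140,280),138,(0,95)),((332,333),138,(0,-45)),((115,285),140,(-8,111)),((352,352),140,(-8,-61))],
"side":[((40,153),90,(-151,125)),((105,382),90,(-151,-75)),((308,245),138,(0,-45)),((222,80),140,(-8,111)),((303,268),140,(-8,-61))]}
pot={"top":[(220,352),(298,367),(275,450),(200,428)],"side":[(155,190),(228,178),(245,235),(168,255)]}
cv=lambda n,p:np.array(p)/3.2+of[n]
W={n:[ray(d[n],cv(n,p),z/1000) for p,z,_ in P[n]] for n in P}
B={n:[b for *_,b in P[n]] for n in P}
for n in P: th,t,R,r=fit(B[n],W[n]);print(n,np.degrees(th),t,r.tolist())
th,t,R,r=fit(B["top"]+B["side"],W["top"]+W["side"]);print(np.degrees(th),t)
for n in pot:
    q=np.array([R.T@(ray(d[n],cv(n,p),.14)-t) for p in pot[n]])*1000;print(n,q.round(0).tolist(),q.mean(0))
for nm,p in(("bottle",(425,520)),): print(nm,R.T@(ray(d["top"],cv("top",p),0.05)-t)*1000)
f=th+np.radians(27)
for x in(-62,):
    w=R@np.array([x,34.5])/1000+t;print("tcp",w,"heading",np.degrees(f))
pickle.dump((th,t,R),open("box.pkl","wb"))
E
```

```text
top -14.269347160658343 [ 0.57167353 -0.00254229] [[1.3, -2.3], [1.7, 0.5], [-0.4, -0.4], [-0.1, 1.3], [-0.9, -0.5], [-1.7, 1.4]]
side -14.950450476228635 [ 0.57541263 -0.00313231] [[1.1, -2.0], [1.4, 1.3], [0.8, 1.1], [-2.0, -1.4], [-1.3, 1.0]]
-14.535957962546217 [ 0.5733664  -0.00273194]
top [[-36.0, 28.0], [-32.0, -27.0], [-91.0, -26.0], [-90.0, 27.0]] [-62.3750628    0.62851119]
side [[-82.0, 30.0], [-31.0, 24.0], [-35.0, -24.0], [-88.0, -23.0]] [-59.16901231   1.79876332]
bottle [-102.41050181 -156.09118676]
tcp [0.52201008 0.04622495] heading 12.464042037453783
```

Emit:
drive_tool --moves '[{"grip": 1, "linear": [-0.966, -0.843, 0], "turn": 0}, {"grip": 1, "linear": [-0.966, -0.843, 0], "turn": 0}, {"grip": 1, "linear": [-0.966, -0.843, 0], "turn": 0}, {"grip": 1, "linear": [-0.966, -0.843, 0], "turn": 0}, {"grip": 1, "linear": [-0.966, -0.843, 0], "turn": 0}, {"grip": 1, "linear": [-0.966, -0.843, 0], "turn": 0}, {"grip": 1, "linear": [-0.966, -0.843, 0], "turn": 0}, {"grip": 1, "linear": [-0.966, -0.843, 0], "turn": 0}, {"grip": 1, "linear": [-0.966, -0.843, 0], "turn": 0}, {"grip": 1, "linear": [-0.966, -0.843, 0], "turn": 0}, {"grip": 1, "linear": [-0.966, -0.843, 0], "turn": 0}, {"grip": 1, "linear": [-0.966, -0.843, 0], "turn": 0}, {"grip": 1, "linear": [-0.966, -0.843, 0], "turn": 0}, {"grip": 1, "linear": [-0.966, -0.843, 0], "turn": 0}, {"grip": 1, "linear": [-0.966, -0.843, 0], "turn": 0}, {"grip": 1, "linear": [-0.966, -0.843, 0], "turn": 0}, {"grip": 1, "linear": [-0.966, -0.843, 0], "turn": 0}, {"grip": 1, "linear": [-0.966, -0.843, 0], "turn": 0}, {"grip": 1, "linear": [-0.966, -0.843, 0], "turn": 0}, {"grip": 1, "linear": [-0.966, -0.843, 0], "turn": 0}]'

```text
time: 2.1
eef_pos: [0.5224, 0.0449, 0.2311]
tcp_rot: [-0.486, -3.103, 0.0]
wrist_force: [1.2, 0.5, -0.2]
finger_gap: 1.0
finger_force: 0.0
```

Emit:
drive_tool --moves '[{"grip": 1, "linear": [0, 0, 0], "turn": 1}, {"grip": 1, "linear": [0, 0, 0], "turn": 1}, {"grip": 1, "linear": [0, 0, 0], "turn": 1}, {"grip": 1, "linear": [0, 0, 0], "turn": 1}, {"grip": 1, "linear": [0, 0, 0], "turn": 1}, {"grip": 1, "linear": [0, 0, 0], "turn": 1}, {"grip": 1, "linear": [0, 0, 0], "turn": 1}, {"grip": 1, "linear": [0, 0, 0], "turn": 1}, {"grip": 1, "linear": [0, 0, 0], "turn": 1}, {"grip": 1, "linear": [0, 0, 0], "turn": 0.95}, {"grip": 1, "linear": [0, 0, 0], "turn": 0}, {"grip": 1, "linear": [0, 0, 0], "turn": 0}]'

```text
time: 3.3
eef_pos: [0.5219, 0.0461, 0.2311]
tcp_rot: [-1.963, -2.453, 0.001]
wrist_force: [-0.1, 0.2, 0.1]
finger_gap: 0.998
finger_force: 0.0
```

```bash
cat >snap.py <<'E'
import sys,cv2,numpy as np
from plant import robot
o=[]
for n,(x,y) in (("top",(290,130)),("side",(235,120))):
    i=robot.camera(n)["img"][y:y+200,x:x+130 if n=="top" else x+180]
    o.append(cv2.resize(i,None,fx=2.5,fy=2.5,interpolation=cv2.INTER_CUBIC))
cv2.imwrite(f"pics/{sys.argv[1]}.png",np.hstack(o)[...,::-1])
s=robot.read_state();print(s["time"],s["eef_pos"])
E
python3 snap.py s1
```

```text
3.4 [0.52201643 0.04606124 0.23119749]
```

View pics/s1.png

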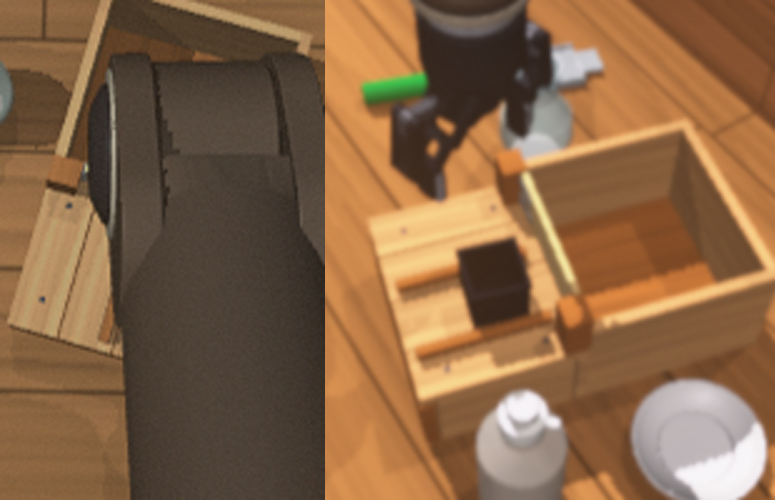

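The top view is blocked by the arm. The side view shows finger B's tip at composite (437,192) and the flap shut. I'll go lower, but stay above the rim.

Emit:
drive_tool --moves '[{"grip": 1, "linear": [0, 0, 0.7], "turn": 0}, {"grip": 1, "linear": [0, 0, 0.7], "turn": 0}, {"grip": 1, "linear": [0, 0, 0.7], "turn": 0}, {"grip": 1, "linear": [0, 0, 0.74], "turn": 0}, {"grip": 1, "linear": [0, 0, 0], "turn": 0}]'

```text
time: 3.9
eef_pos: [0.5206, 0.0459, 0.1583]
tcp_rot: [-1.963, -2.449, 0.005]
wrist_force: [-0.2, -0.1, -0.4]
finger_gap: 1.0
finger_force: 0.0
```

```bash
python3 snap.py s2; python3 - <<'E'
from h import *
d=pickle.load(open("c0.pkl","rb"));th,t,R=pickle.load(open("box.pkl","rb"))
c=d["side"]
for Z in(.231,.16):
  for nm,b in(("B",(-106.3,12)),("A",(-17.7,57))):
    for dz in(0,.013):
        X=np.r_[R@np.array(b)/1000+t,Z+dz];p=c["intrinsics"]@(c["R"]@X+c["t"]);p=p[:2]/p[2]
        print(Z,nm,dz,((p-[235,120])*2.5+[325,0]).round(0))
E
```

```text
4.0 [0.5221473  0.04585565 0.16050676]
0.231 B 0 [430. 208.]
0.231 B 0.013 [429. 197.]
0.231 A 0 [519. 140.]
0.231 A 0.013 [519. 130.]
0.16 B 0 [436. 259.]
0.16 B 0.013 [435. 250.]
0.16 A 0 [518. 193.]
0.16 A 0.013 [518. 184.]
```

View pics/s2.png

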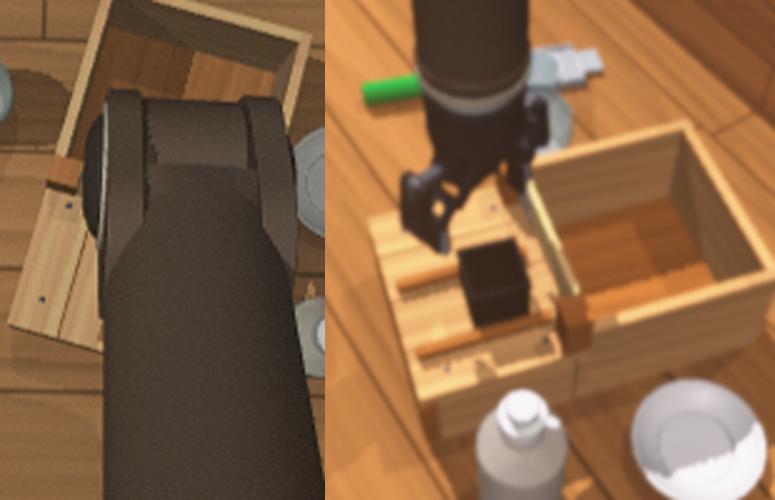

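Finger B's tip is at (442,247), which matches a tip 13 mm above the TCP. It is clear of the pot's rear and A is in front of the flap. I'll descend.

Emit:
drive_tool --moves '[{"grip": 1, "linear": [0, 0, 0.5], "turn": 0}, {"grip": 1, "linear": [0, 0, 0.5], "turn": 0}, {"grip": 1, "linear": [0, 0, 0.5], "turn": 0}, {"grip": 1, "linear": [0, 0, 0.5], "turn": 0}, {"grip": 1, "linear": [0, 0, 0.5], "turn": 0}, {"grip": 1, "linear": [0, 0, 0.3], "turn": 0}, {"grip": 1, "linear": [0, 0, 0], "turn": 0}]'

```text
time: 4.7
eef_pos: [0.5214, 0.0459, 0.089]
tcp_rot: [-1.966, -2.449, 0.003]
wrist_force: [0.0, 0.2, 0.1]
finger_gap: 1.0
finger_force: 0.0
```

```bash
python3 snap.py s3
```

```text
4.8 [0.52221114 0.04589005 0.09023347]
```

View pics/s3.png

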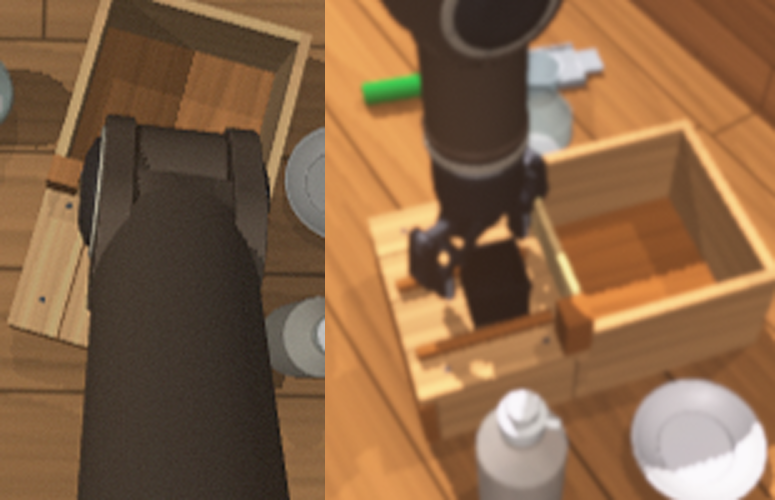

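The side view shows B's tip behind the pot at (450,295), with the flap shut and no force. I'll turn slightly so the flap leads more, then touch the flap.

Emit:
drive_tool --moves '[{"grip": 1, "linear": [-0.03, -0.07, 0], "turn": 1}, {"grip": 1, "linear": [0, 0, 0], "turn": 0}, {"grip": 1, "linear": [-0.09, 0.22, 0], "turn": 0}, {"grip": 1, "linear": [-0.06, 0.15, 0], "turn": 0}, {"grip": 1, "linear": [0, 0, 0], "turn": 0}, {"grip": 1, "linear": [0, 0, 0], "turn": 0}]'

```text
time: 5.4
eef_pos: [0.5303, 0.0424, 0.0903]
tcp_rot: [-2.091, -2.344, -0.0]
wrist_force: [-2.6, 2.5, 1.1]
finger_gap: 0.997
finger_force: 1.2
```

```bash
cat >st.py <<'E'
from plant import robot
from h import *
th,t,R=pickle.load(open("box.pkl","rb"));s=robot.read_state()
from scipy.spatial.transform import Rotation as Q
y=Q.from_rotvec(s["tcp_rot"]).as_matrix()[:2,1]
c=np.array(s["eef_pos"][:2])
for n,k in(("A",.04975),("B",-.04975)):print(n,R.T@(c+k*y-t)*1000)
print("F",R.T@s["wrist_force"][:2],s["wrist_force"][2],s["time"])
E
python3 st.py; python3 snap.py s4
```

```text
A [-6.63540353 50.78856749]
B [-99.48060194  15.01121305]
F [-3.11766447  1.74606574] 1.127456581308679 5.4
5.5 [0.53009136 0.04245391 0.09029229]
```

View pics/s4.png

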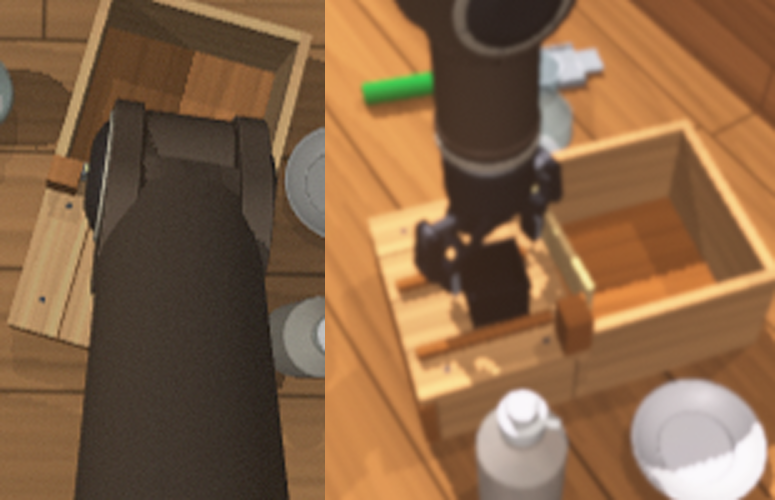

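The flap has been swung in (free edge at (590,288)), pressed with about 3 N by finger A. The pot is still in place. Now I'll push it through.

Emit:
drive_tool --moves '[{"grip": 1, "linear": [-0.087, 0.224, 0], "turn": 0}, {"grip": 1, "linear": [-0.087, 0.224, 0], "turn": 0}, {"grip": 1, "linear": [-0.087, 0.224, 0], "turn": 0}, {"grip": 1, "linear": [-0.087, 0.224, 0], "turn": 0}, {"grip": 1, "linear": [-0.087, 0.224, 0], "turn": 0}, {"grip": 1, "linear": [-0.087, 0.224, 0], "turn": 0}, {"grip": 1, "linear": [-0.087, 0.224, 0], "turn": 0}, {"grip": 1, "linear": [-0.087, 0.224, 0], "turn": 0}, {"grip": 1, "linear": [-0.087, 0.224, 0], "turn": 0}, {"grip": 1, "linear": [-0.087, 0.224, 0], "turn": 0}, {"grip": 1, "linear": [-0.087, 0.224, 0], "turn": 0}, {"grip": 1, "linear": [-0.087, 0.224, 0], "turn": 0}, {"grip": 1, "linear": [-0.087, 0.224, 0], "turn": 0}, {"grip": 1, "linear": [0, 0, 0], "turn": 0}, {"grip": 1, "linear": [0, 0, 0], "turn": 0}, {"grip": 1, "linear": [0, 0, 0], "turn": 0}]'

```text
time: 7.1
eef_pos: [0.6062, 0.0218, 0.0905]
tcp_rot: [2.092, 2.342, 0.001]
wrist_force: [0.1, -2.1, 0.1]
finger_gap: 0.997
finger_force: 0.9
```

```bash
python3 st.py; python3 snap.py s5
```

```text
A [72.04674827 49.80389381]
B [-20.84950397  14.15949047]
F [ 0.58697961 -2.06267545] 0.10024053194023376 7.1
7.2 [0.60598495 0.02208999 0.09051229]
```

View pics/s5.png

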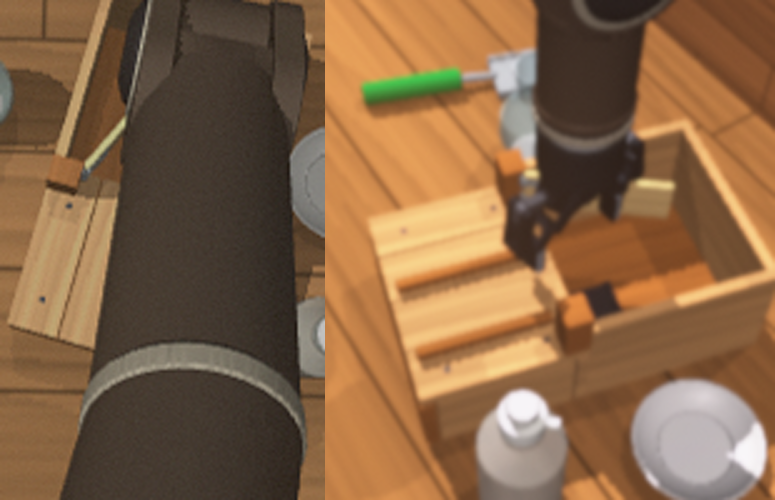

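The pot lies in the bin, dark at (600,300), and the flap is held open clear of it. I'll back out so the flap follows the finger shut, then rise.

Emit:
drive_tool --moves '[{"grip": 1, "linear": [0.145, -0.373, 0], "turn": 0}, {"grip": 1, "linear": [0.145, -0.373, 0], "turn": 0}, {"grip": 1, "linear": [0.145, -0.373, 0], "turn": 0}, {"grip": 1, "linear": [0.145, -0.373, 0], "turn": 0}, {"grip": 1, "linear": [0.145, -0.373, 0], "turn": 0}, {"grip": 1, "linear": [0.145, -0.373, 0], "turn": 0}, {"grip": 1, "linear": [0.145, -0.373, 0], "turn": 0}, {"grip": 1, "linear": [0.145, -0.373, 0], "turn": 0}, {"grip": 1, "linear": [0.145, -0.373, 0], "turn": 0}, {"grip": 1, "linear": [0.06, -0.15, 0], "turn": 0}, {"grip": 1, "linear": [0, 0, 0], "turn": 0}, {"grip": 1, "linear": [0, 0, -0.5], "turn": 0}, {"grip": 1, "linear": [0, 0, -1], "turn": 0}, {"grip": 1, "linear": [0, 0, -1], "turn": 0}, {"grip": 1, "linear": [0, 0, -1], "turn": 0}, {"grip": 1, "linear": [0, 0, -1], "turn": 0}, {"grip": 1, "linear": [0, 0, -1], "turn": 0}, {"grip": 1, "linear": [0, 0, 0], "turn": 0}, {"grip": 1, "linear": [0, 0, 0], "turn": 0}]'

```text
time: 9.1
eef_pos: [0.5153, 0.0463, 0.2287]
tcp_rot: [2.092, 2.343, 0.003]
wrist_force: [-0.7, -0.2, -1.1]
finger_gap: 0.998
finger_force: 0.0
```

```bash
python3 st.py; python3 snap.py s6
```

```text
A [-22.03955442  50.71082671]
B [-114.92213963   15.03118252]
F [-0.62717971 -0.37647469] -1.078479537880396 9.1
9.2 [0.51440954 0.04629373 0.22731998]
```

View pics/s6.png

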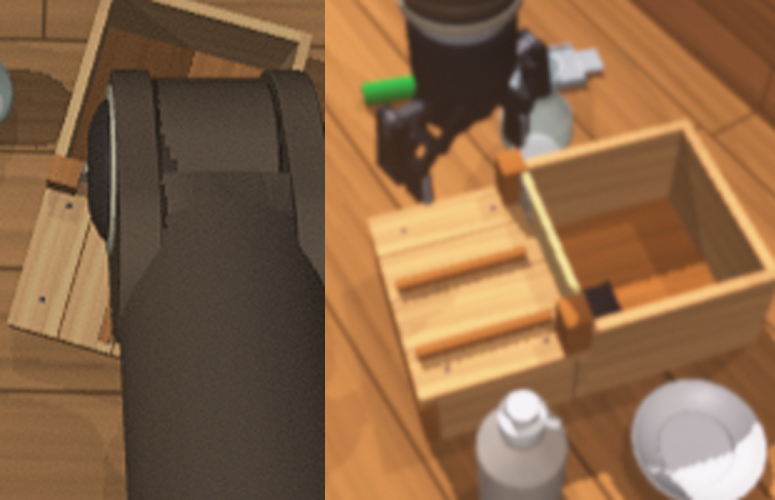

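The flap is shut ((525,175) to (577,290)), the pot is in the bin at (603,298), and everything else is unmoved with the robot clear.

```bash
python3 -c "
from plant import robot
print(robot.hand_in())"
```

```text
the job is handed in; nothing more can be done
None
```

The pot is in the bin, pushed through with one finger while the other held the flap open. The flap has swung shut, nothing else looks moved, and the job was handed in at about 9 s of the 32 s allowed.

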